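# Lock the swing-out magnifier with its locating pin

### The arm

A 6-joint arm with a two-finger parallel gripper is mounted at the origin on a cart in front of the work surface, level with it; the furniture and walls round the work are solid. World frame = base frame: x ahead of the robot, y to its left, z up, the work surface at z = 0. Lengths are in mm, angles in rad, forces in N, time in s.
With the tool pointing down it reaches from about 350 to 800 mm from the base axis. Payload 7.3 kg.
Tool frame: the origin (TCP) lies at the centre of the arm's flange, where the gripper is bolted on; the fingertips stand 173 mm ahead of it and the grasp point (between the pads) lies 155 mm ahead of it; z points along the fingers, y is the direction in which the jaws open and shut (so a half turn about z gives the same grasp; the last joint's range is limited). The gripper opens to 85 mm and grips with 20 to 120 N. Pads are 22 mm wide; open, the fingers measure 114 mm over their backs; the gripper's body (76 mm by 85 mm) begins 54 mm behind the grasp point. The pads swing forward as they close: fully open they stand 13 mm farther back than shut.
Start: joints at [1.032, 0.342, 1.524, -0, 1.275, -0.146], TCP at [200.937, 485.028, 404.722] pointing down, gripper open.
Joint ranges: [-2.53, 2.53], [-0.77, 2.02], [0.04, 2.7], [-1, 4.14], [0.28, 2.66], [-3.11, 3.11]. Speed limits (rad/s): [2.57, 2.57, 3.14, 3.14, 3.14, 3.14].

### API

Orientations are given as a unit quaternion [w, x, y, z].
In Python, from workcell import * gives the robot as it stands.
- The arm moves only by the tool send_rows, never from a script. Its arguments are lists of equal length, an entry for each row: "offset": the shift along the tool's x, y, z in m, a list of three; "rotation": the turn, a rotation vector about the tool's x, y, z in rad, a list of three; "fingers": the closure in counts, from 0 (fully open) to 255 (shut). In form: {"offset": [[dx, dy, dz], ...], "rotation": [[rx, ry, rz], ...], "fingers": [fingers, ...]}. A call has 1 to 12 rows; each row is the pose to reach, as a shift and turn from the pose commanded when the call began, along the tool's axes at that moment; what a row does not reach only later rows make up. A row lasts 1/8 s, in which the tool goes at most 62.5 mm and 10.7 degrees, less where a joint would pass 70% of its speed; a pose out of reach is approached as far as the arm can. A call with a gripper value outside its range is refused whole. The fingers move at their own pace and stop on an object; "force" is the grip in N (left out, the last holds). Time passes only in rows, so rows that repeat a pose let the fingers close. It gives the time, the measured TCP pose, the force and the opening at its end, in the units of the state.
- sense(): the state, without advancing time (a new reading comes with each control period).
- get_image(name): name is "scene" or "top" or "wrist"; returns the picture (480x640x3 uint8, red, green, blue); there is no depth.
- camera_info(name): a dict with "fx", "fy", "cx", "cy" (pixels), "D" ([k1, k2, p1, p2, k3] as OpenCV has them; the pictures are not rectified), "cam_to_world" (4x4, takes a point from camera to world coordinates). Camera axes: x right, y up, looking along -z (the intrinsics and any distortion apply to the point x, -y, -z); pixel columns grow to the right and rows downward; lengths in mm; the calibration is good to about 2 mm. A picture is of the moment at which its call begins: read the wrist's pose just before it. camera_info takes no time and is no camera call; for the wrist camera it gives the pose at the moment of the call.
- close_job(): hands the job in, once; it reports no verdict.
The state is a dict: "time": time; "joint_positions": joint angles; "qd": joint speeds; "tau": joint torques, N m; "position": TCP position; "eef_rot": TCP orientation; "ft_force": force on the tool from outside, world axes, zero at the start; "wrist_torque": the same for the moment, N m; "grip_width": finger opening in mm.
Only numpy, scipy, OpenCV 4.12 (cv2) and the standard library are available. Lean on these libraries where they do the work, as an engineer would, in place of code of your own. Each camera call takes 0.05 s, during which the arm holds its last target. There are 200 camera calls.

### The job

On the sloping stand, swing the arm that carries the magnifier back to the middle, so that the hole in the arm lies over the hole in the sloping plate. Then take the steel locating pin out of its block, push it through both holes until its collar is fully home against the arm, and let go. Leave the drop bottle, the tape roll and the little test piece where they are.

Things in the scene. Friction and masses are not known exactly. Their poses are not given: they have to be found in the camera images.
- stand: Fixed grey stand, 160 mm high, that carries the sloping plate; origin: centre of its underside, on the bench. The aluminium plate (240 mm up the slope, 200 mm wide, 12 mm thick, open below) slopes at 30 degrees, low edge towards the robot; its middle is 100 mm above the bench, over the origin. A short dark index mark at its low edge shows the middle line.
- face_hole (a point): Centre of the round 12 mm through hole (1.5 mm chamfer) in the sloping plate, at the plate's upper surface, on its middle line, 35 mm downhill of its middle. Site axes: z = outward normal of the plate and axis of the hole (30 degrees from vertical, leaning to the robot), x = uphill along the plate, y = across it, to the left looking uphill.
- swing_hole (a point): Centre of the 12 mm through hole (1.5 mm chamfer) in the swing arm, at the arm's upper surface, 9 mm above the plate; z = plate's normal, x = from hole to pivot. The arm is a flat dark-steel bar, 30 mm wide, 8 mm thick, turning parallel to the plate about a pivot 65 mm uphill of face_hole; this hole is 65 mm from the pivot axis. Beyond the pivot the arm carries a round magnifier, 52 mm across.
- swing_knob (a point): Middle (half-way up) of the black upright round knob by which the arm is swung: 16 mm across, 40 mm tall along the plate's normal, standing on the arm near its downhill end, 110 mm from the pivot axis and 45 mm from the arm's hole.
- swing_arm (a joint): Angle of the swing arm in rad: 0 = the holes are lined up; positive = anticlockwise seen onto the plate, so the knob lies to the right (-y side) of the middle; range -0.9 to 0.9. Friction (about 0.12 N m, 1 to 2 N at the knob) holds it wherever it is left.
- pin_head (a point): Middle of the grip of the loose steel pin (50 to 100 g); z points from tip to head. From the tip: cone 11 mm long (5 to 10 mm wide), shank 10 mm wide up to 40 mm, collar 20 mm wide from 40 to 45 mm, grip 14 mm wide from 45 to 81 mm. This point is 63 mm from the tip, 23 mm above the collar's underside. At the start the pin stands upright, tip down, in its block.
- pin_shoulder (a point): Centre of the underside of the pin's collar, 40 mm from the tip: it lies on swing_hole when the pin is fully home.
- pin_tip (a point): The pin's tip end.
- pin_home (a point): Point on the axis of the plate's hole, 31 mm below the plate's upper surface, where the pin's tip is when the pin is fully home through both holes.
- pin_block: Fixed aluminium block 55 x 55 x 45 mm with an upright 12.5 mm through hole in its middle, in which the pin stands with its collar on the block's top, shank loose in the hole. Origin: centre of its underside, on the bench.
- drop_bottle: Small brown dropper bottle, 42 mm wide, 108 mm tall, bystander; origin at the centre of its underside. It stands on the other side of the stand from the pin's block.
- tape: Roll of paper tape lying flat, 104 mm wide, 24 mm high, bystander; origin at the centre of its underside.
- test_piece: Small boxed test piece, 26 x 44 x 14 mm, bystander in front of the stand; origin at the centre of its underside.

How it is judged:
By the outcome, as a careful person would: the job done as asked, in the order asked, and still so for the second after the job is handed in, with the robot touching nothing.
It also fails if it takes over 51 s, if anything falls off the work surface, if the arm or the gripper's body presses on something with over 40 N, if the wrist force passes 120 N, or if a joint passes its speed limit or range.

## Working session

There is one attempt and no reset: what is moved stays moved. The work goes in short steps, Python scripts to look and compute and a tool call to move; the robot and the scene stay as the last step left them, time stands still between calls to the robot, and variables do not carry over. Pictures are saved under pics/ and viewed, about 8 in all and at most 12, crops included, and the job is handed in when it is done.

Besides the shell and the picture viewer there is one more tool, called in YAML: its name, and indented under it one key for each argument. send_rows: Moves the arm, as the interface text tells. Its arguments: {"type":"object","properties":{"offset":{"type":"array","items":{"type":"array","items":{"type":"number"}}},"rotation":{"type":"array","items":{"type":"array","items":{"type":"number"}}},"fingers":{"type":"array","items":{"type":"number"}},"force":{"type":"number"}},"required":["offset","rotation","fingers"]}

```bash
ls; mkdir -p pics
python3 - <<'E'
from workcell import *
import cv2
print(sense())
for n in ("scene","top"):
    c=camera_info(n);print(n,c)
    cv2.imwrite(f"pics/{n}0.png",get_image(n)[:,:,::-1])
print(camera_info("wrist"))
E
```

```text
pics
{'time': 0.0, 'joint_positions': array([ 1.03201279e+00,  3.42746056e-01,  1.52503491e+00, -1.72902809e-05,
        1.27538115e+00, -1.45977030e-01]), 'qd': array([ 9.98121946e-05,  3.03103646e-04, -1.43210992e-03,  3.33826569e-04,
        8.68308250e-04, -8.55161018e-04]), 'tau': array([-2.18605121e-03, -4.33679867e+01, -2.46008259e+01, -2.77551580e-04,
        7.86911143e-03, -6.04207116e-06]), 'position': array([200.8616897 , 484.91085512, 404.00738529]), 'eef_rot': array([-2.55669748e-04,  1.95140465e-01,  9.80774991e-01, -7.41961575e-04]), 'ft_force': array([-0.21240747, -0.09519851, -1.24839696]), 'wrist_torque': array([ 0.00641821,  0.03399408, -0.05031861]), 'grip_width': 85.5887683291568}
scene {'fx': 478.1278483422915, 'fy': 478.1278483422915, 'cx': 320.5877094143892, 'cy': 237.03236676715255, 'D': array([-0.07964695,  0.        ,  0.        ,  0.        ,  0.        ]), 'cam_to_world': array([[ 5.22324771e-01,  4.48295940e-01, -7.25401670e-01,
        -2.60177636e+02],
       [-8.52676118e-01,  2.85507747e-01, -4.37525729e-01,
        -4.67570041e+02],
       [ 1.0966
[... 539 characters left out ...]
02880747e-02,  9.91376855e-02,  9.94866882e-01,
         1.17388718e+03],
       [ 0.00000000e+00,  0.00000000e+00,  0.00000000e+00,
         1.00000000e+00]])}
{'fx': 430.5148974637832, 'fy': 430.5148974637832, 'cx': 326.49419727036314, 'cy': 240.21537258926298, 'D': array([-0.01853696,  0.        ,  0.        ,  0.        ,  0.        ]), 'cam_to_world': array([[ 3.83082516e-01, -8.92412076e-01, -2.38429176e-01,
         1.40790089e+02],
       [ 9.23712342e-01,  3.69592994e-01,  1.00779602e-01,
         5.09821271e+02],
       [-1.81518117e-03, -2.58846876e-01,  9.65916663e-01,
         3.73730245e+02],
       [ 0.00000000e+00,  0.00000000e+00,  0.00000000e+00,
         1.00000000e+00]])}
```

View pics/top0.png

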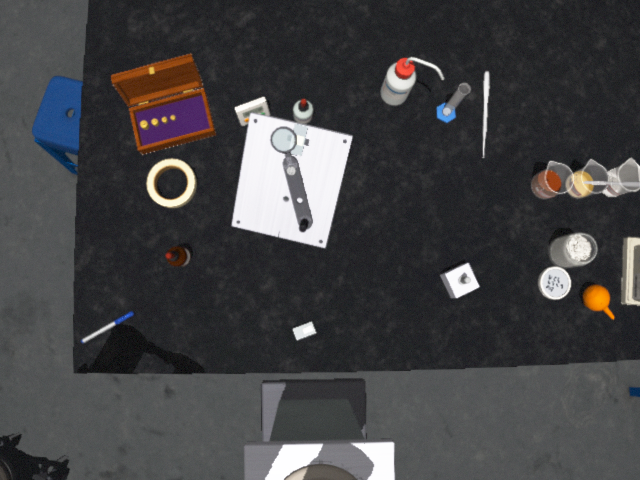

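View pics/scene0.png

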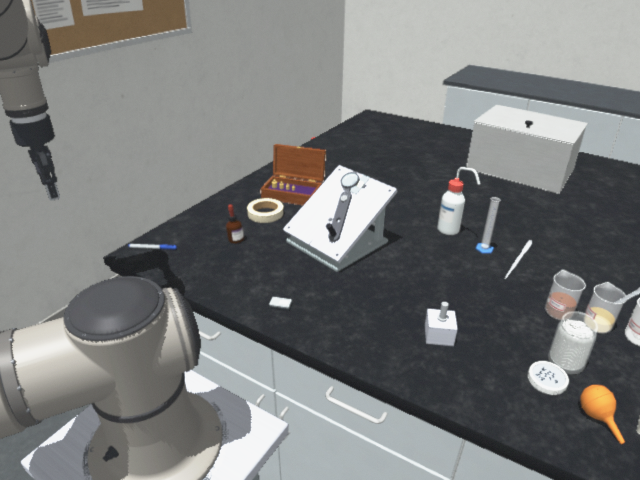

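```bash
cat > h.py <<'E'
from workcell import *
import numpy as np, cv2
from scipy.spatial.transform import Rotation as Ro
from scipy.optimize import least_squares
def K(c): return np.array([[c["fx"],0,c["cx"]],[0,c["fy"],c["cy"]],[0,0,1]])
def ray(c,px):
    p=cv2.undistortPoints(np.array([[px]],float),K(c),c["D"]).ravel()
    T=c["cam_to_world"]; d=T[:3,:3]@[p[0],-p[1],-1.]
    return T[:3,3],d/np.linalg.norm(d)
def onplane(c,px,p0,n):
    o,d=ray(c,px); return o+d*(np.dot(np.subtract(p0,o),n)/np.dot(d,n))
def proj(c,P):
    T=c["cam_to_world"]; q=(np.atleast_2d(P)-T[:3,3])@T[:3,:3]*[1,-1,-1]
    return cv2.projectPoints(q,np.zeros(3),np.zeros(3),K(c),c["D"])[0].reshape(-1,2)
def frame(yaw):  # columns uphill, left, normal
    return Ro.from_euler('ZY',[yaw,-np.pi/6]).as_matrix()
def toolR(s): 
    w,x,y,z=s["eef_rot"]; return Ro.from_quat([x,y,z,w]).as_matrix()
def go(grasp,R):  # desired grasp point (mm) & tool R -> offset m, rotvec
    s=sense(); R0=toolR(s); p=np.asarray(grasp)-155*R[:,2]
    print("tcp tgt",p.round(1),"off",(R0.T@(p-s["position"])/1000).round(4),"rot",Ro.from_matrix(R0.T@R).as_rotvec().round(4))
E
python3 - <<'E'
from h import *
im=cv2.imread("pics/top0.png");c=camera_info("top");g=cv2.cvtColor(im,cv2.COLOR_BGR2GRAY)
m=(g>150).astype(np.uint8); m[:, :225]=0;m[:,360:]=0;m[:105]=0;m[255:]=0
m=cv2.morphologyEx(m,cv2.MORPH_OPEN,np.ones((9,9)))
cs=max(cv2.findContours(m,0,2)[0],key=cv2.contourArea)
hull=cv2.convexHull(cs);q=cv2.approxPolyDP(hull,8,True).reshape(-1,2);print(q.tolist())
q=np.array([[254,113],[352,135],[326,247],[232,226]],float) if len(q)!=4 else q.astype(float)
def pl(v,a): F=frame(v[2]); return np.array([v[0],v[1],100])+a@F.T
C=np.array([[120,100,0],[120,-100,0],[-120,-100,0],[-120,100,0]],float)
def f(v):
    P=proj(c,pl(v,C)); return (P-np.array([q[np.argmin(((q-p)**2).sum(1))] for p in P])).ravel()
r=least_squares(f,[onplane(c,(292,180),[0,0,100],[0,0,1])[0],onplane(c,(292,180),[0,0,100],[0,0,1])[1],-.2])
v=r.x;print("stand",v,"res",r.fun.round(1)); F=frame(v[2])
to=lambda px,h:(onplane(c,px,np.array([v[0],v[1],100])+h*F[:,2],F[:,2])-[v[0],v[1],100])@F
print("pivot",to((291,171),9),"face",to((285.5,199),0),"armhole",to((299,200),9),"knobtop",to((303,226),49))
print("pin top",onplane(c,(465,278),[0,0,86],[0,0,1]))
print("block c",onplane(c,(461,281),[0,0,45],[0,0,1]))
F2=np.c_[-F[:,0],F[:,1],-F[:,2]]
go(pl(v,np.array([[-60,0,150.]]))[0],F2)
E
```

```text
[[257, 115], [348, 143], [318, 244], [234, 220]]
stand [ 6.87253121e+02  5.40449913e+01 -3.05937447e-01] res [-3.5 -4.3  5.8 -3.   2.7  5.5 -5.3  1.9]
pivot [2.78204720e+01 8.34091976e-03 9.00000000e+00] face [-3.50482397e+01 -2.71790571e+00 -2.13475340e-14] armhole [-25.43467072 -30.05658205   9.        ] knobtop [-59.76264479 -53.36576899  49.        ]
pin top [ 492.46837792 -297.97483222   86.        ]
block c [ 487.42257319 -301.42552507   45.        ]
tcp tgt [492.3 115.6 334.1] off [-0.4106 -0.2295  0.0702] rot [-0.024  -0.5235 -0.0845]
```

Run:
```python
from h import *
c=camera_info("top")
q=np.array([[253.5,113],[352.5,135],[326,247],[232,226]])
C=np.array([[120,100,0],[120,-100,0],[-120,-100,0],[-120,100,0]],float)
def pl(v,a): F=frame(v[2]); return np.array([v[0],v[1],100])+a@F.T
r=least_squares(lambda v:(proj(c,pl(v,C))-q).ravel(),[687,54,-.2]);v=r.x
print(v,r.fun.round(1));F=frame(v[2])
to=lambda px,h:(onplane(c,px,np.array([v[0],v[1],100])+h*F[:,2],F[:,2])-[v[0],v[1],100])@F
print("pivot",to((291,171),9),"face",to((285.5,199),0),"armhole",to((299,200),9),"knobtop",to((303,226),49))
go(pl(v,np.array([[-60,0,150.]]))[0],np.c_[-F[:,0],F[:,1],-F[:,2]])
```

```text
[ 6.87734425e+02  5.00690551e+01 -2.45582502e-01] [-1.9 -0.5  1.   1.   0.3  0.2  0.7 -0.8]
pivot [26.31347331  2.62265724  9.        ] face [-3.66754313e+01  2.91655904e+00  1.85060207e-13] armhole [-28.80218032 -24.58144087   9.        ] knobtop [-64.63144921 -44.8572025   49.        ]
tcp tgt [489.4  99.8 334.1] off [-0.414  -0.2453  0.0702] rot [-0.0398 -0.5229 -0.1435]
```

send_rows:
  offset:
    - [-0.414,-0.245,0.07]
    - [-0.414,-0.245,0.07]
    - [-0.414,-0.245,0.07]
    - [-0.414,-0.245,0.07]
    - [-0.414,-0.245,0.07]
    - [-0.414,-0.245,0.07]
    - [-0.414,-0.245,0.07]
    - [-0.414,-0.245,0.07]
    - [-0.414,-0.245,0.07]
    - [-0.414,-0.245,0.07]
    - [-0.414,-0.245,0.07]
  rotation:
    - [-0.04,-0.523,-0.143]
    - [-0.04,-0.523,-0.143]
    - [-0.04,-0.523,-0.143]
    - [-0.04,-0.523,-0.143]
    - [-0.04,-0.523,-0.143]
    - [-0.04,-0.523,-0.143]
    - [-0.04,-0.523,-0.143]
    - [-0.04,-0.523,-0.143]
    - [-0.04,-0.523,-0.143]
    - [-0.04,-0.523,-0.143]
    - [-0.04,-0.523,-0.143]
  fingers: [0,0,0,0,0,0,0,0,0,0,0]
  force: 40

```text
time: 1.48
position: [489.0, 101.2, 334.8]
eef_rot: [0.257, 0.118, 0.959, -0.031]
ft_force: [0.6, 0.3, 0.5]
grip_width: 85.9
```

Run:
```python
from h import *
import pickle
c=camera_info("wrist");s=sense();pickle.dump((c,s),open("w1.pkl","wb"))
cv2.imwrite("pics/w1.png",get_image("wrist")[:,:,::-1]);print(s["time"],s["position"],s["qd"].round(3),s["ft_force"])
```

```text
1.475 [489.01956838 101.24339447 334.78661768] [ 0.006 -0.004 -0.002 -0.    -0.002 -0.004] [0.63300874 0.3156743  0.50124054]
```

View pics/w1.png

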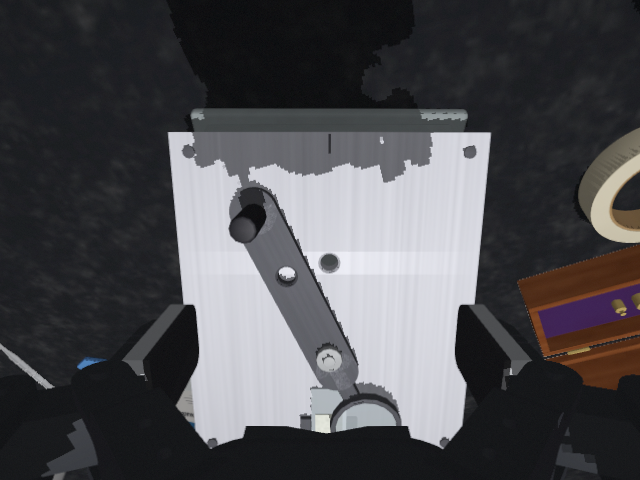

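Run:
```python
from h import *
import pickle
c,s=pickle.load(open("w1.pkl","rb"))
im=cv2.imread("pics/w1.png");g=cv2.cvtColor(im,cv2.COLOR_BGR2GRAY).astype(float)
# face hole: centroid of darkness in window
w=g[250:276,316:343]; d=np.clip(190-w,0,None);yy,xx=np.mgrid[250:276,316:343];d[d<30]=0
fh=np.array([(xx*d).sum(),(yy*d).sum()])/d.sum();print("fh",fh)
q=np.array([[168,132],[491,132],fh,[330,134]])
A=np.array([[-120,-100,0],[-120,100,0],[-35,0,0],[-120,0,0.]])
def pl(v,a): F=frame(v[2]); return np.array([v[0],v[1],100])+np.atleast_2d(a)@F.T
W=np.array([[1,1],[1,1],[2,2],[1,0]])
r=least_squares(lambda v:((proj(c,pl(v,A))-q)*W).ravel(),[687,50,-.24]);v=r.x
print(v,r.fun.round(1));F=frame(v[2]);O=np.array([v[0],v[1],100])
np.save("v.npy",v)
to=lambda px,h:(onplane(c,px,O+h*F[:,2],F[:,2])-O)@F
print("pivot",to((329,357),9),"armhole",to((287,273),9),"knobtop",to((243,229),49))
k=to((243,229),49); a=np.arctan2(-k[1],30-k[0]); h=to((287,273),9);print("ang",a,np.arctan2(-h[1],30-h[0]),"face",pl(v,[-35,0,0]))
for a in (np.arctan2(-h[1],30-h[0]),):
    k=np.array([30-110*np.cos(a),-110*np.sin(a),0])
    T=np.c_[-F[:,0],F[:,1],-F[:,2]]@Ro.from_rotvec([0,0,-a]).as_matrix()
    print("tool z site",T[:,2]@F[:,2], "tool y in plate", F.T@T[:,1])
    go(pl(v,k+[0,0,75])[0],T); go(pl(v,k+[0,0,38])[0],T)
```

```text
fh [328.92262357 262.14119391]
[ 6.87256299e+02  5.38138440e+01 -2.47080535e-01] [ 0.3 -0.5 -0.6 -0.   0.4  0.2 -0.5 -0. ]
pivot [30.74388201  0.05183592  9.        ] armhole [-30.52540396 -27.52688414   9.        ] knobtop [-69.64156487 -46.92100634  49.        ]
ang 0.44009609617654305 0.42683747923344323 face [[657.86593426  61.22710559  82.5       ]]
tool z site -0.9999999999999999 tool y in plate [-4.13994099e-01  9.10279565e-01 -1.06772249e-17]
tcp tgt [505.7  52.6 264.1] off [ 0.0112 -0.0434  0.0752] rot [ 0.0029  0.0012 -0.425 ]
tcp tgt [523.7  48.1 232.1] off [ 0.0112 -0.0435  0.1122] rot [ 0.0029  0.0012 -0.425 ]
```

send_rows:
  offset:
    - [0.011,-0.043,0.04]
    - [0.011,-0.043,0.04]
    - [0.011,-0.043,0.07]
    - [0.011,-0.043,0.075]
    - [0.011,-0.043,0.1]
    - [0.011,-0.043,0.112]
    - [0.011,-0.043,0.112]
    - [0.011,-0.043,0.112]
  rotation:
    - [0.003,0.001,-0.425]
    - [0.003,0.001,-0.425]
    - [0.003,0.001,-0.425]
    - [0.003,0.001,-0.425]
    - [0.003,0.001,-0.425]
    - [0.003,0.001,-0.425]
    - [0.003,0.001,-0.425]
    - [0.003,0.001,-0.425]
  fingers: [0,0,0,0,0,0,0,0]

```text
time: 2.52
position: [529.7, 50.9, 240.7]
eef_rot: [0.238, -0.085, 0.964, -0.087]
ft_force: [0.2, -0.4, -0.6]
grip_width: 85.2
```

Run:
```python
from h import *
s=sense();print(s["time"],s["position"],s["ft_force"],s["grip_width"])
cv2.imwrite("pics/w2.png",get_image("wrist")[:,:,::-1])
v=np.load("v.npy");F=frame(v[2]);O=np.array([v[0],v[1],100])
R=toolR(s);print("grasp in plate",(s["position"]+155*R[:,2]-O)@F)
```

```text
2.525 [529.6773836   50.90540464 240.74051392] [ 0.20993955 -0.36378133 -0.6288946 ] 85.19808645031515
grasp in plate [-63.10081122 -42.70200042  42.94171489]
```

View pics/w2.png

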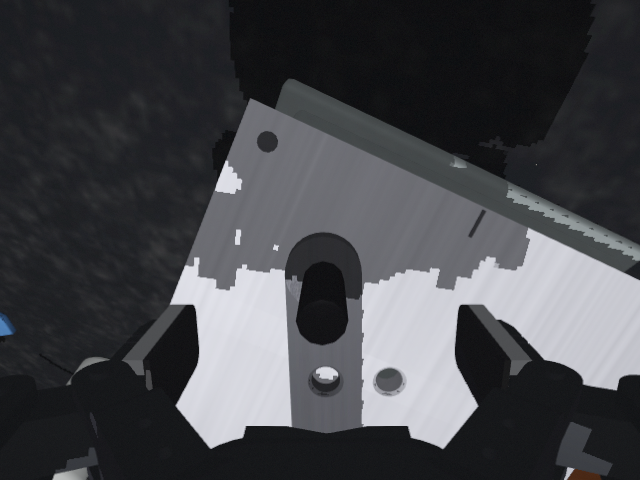

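Run:
```python
from h import *
s=sense();print(s["joint_positions"].round(3),s["qd"].round(3))
v=np.load("v.npy");F=frame(v[2]);O=np.array([v[0],v[1],100])
a=.433;k=np.array([30-110*np.cos(a),-110*np.sin(a),36])
T=np.c_[-F[:,0],F[:,1],-F[:,2]]@Ro.from_rotvec([0,0,-a]).as_matrix()
print(k,(T.T@toolR(s)).round(3)); go(O+F@k,T)
```

```text
[-0.016  0.484  1.901 -0.446  0.283 -1.364] [-0.004 -0.001  0.    -0.003 -0.003 -0.002]
[-69.84821537 -46.15554016  36.        ] [[ 1.    -0.008  0.014]
 [ 0.008  1.    -0.003]
 [-0.014  0.003  1.   ]]
tcp tgt [524.7  47.2 230.5] off [ 0.0096 -0.0008  0.0071] rot [-0.0032 -0.0138 -0.0079]
```

```bash
cat >> h.py <<'E'
def fkres(p,J,pos,Rz):
    H,L1,L2,d=p; W=np.asarray(pos)-d*np.asarray(Rz); a=J[1]+J[2]
    return [np.hypot(W[0],W[1])-L1*np.sin(J[1])-L2*np.sin(a), W[2]-H-L1*np.cos(J[1])-L2*np.cos(a)]
def j5(p,pos,R):
    H,L1,L2,d=p; W=np.asarray(pos)-d*R[:,2]; r=np.hypot(W[0],W[1]);z=W[2]-H
    D=np.hypot(r,z); c3=(D*D-L1*L1-L2*L2)/(2*L1*L2); j3=np.arccos(c3)
    j2=np.arctan2(r,z)-np.arctan2(L2*np.sin(j3),L1+L2*np.cos(j3)); a=j2+j3; az=np.arctan2(W[1],W[0])
    f=[np.sin(a)*np.cos(az),np.sin(a)*np.sin(az),np.cos(a)]
    return np.array([az,j2,j3,np.arccos(np.dot(f,R[:,2]))]).round(3)
E
python3 - <<'E'
from h import *
s=sense();R=toolR(s)
S=[([1.032,.3427,1.525],[200.86,484.91,404.0],[0,0,-1]),(s["joint_positions"],s["position"],R[:,2])]
f=lambda p:np.ravel([fkres(p,*x) for x in S])
r=least_squares(f,[300,450,400,90]);p=r.x;print(p,r.fun);np.save("p.npy",p)
print(j5(p,s["position"],R),s["joint_positions"])
v=np.load("v.npy");F=frame(v[2]);O=np.array([v[0],v[1],100]);B=np.c_[-F[:,0],F[:,1],-F[:,2]]
for h in(32,60,100): print("pin",h,j5(p,O+F@[-35,0,h]-155*B[:,2],B))
for a in (.433,0):
  for t in (0,.1,.2,.3):
    T=B@Ro.from_rotvec([0,0,-a]).as_matrix()@Ro.from_rotvec([0,t,0]).as_matrix()
    k=O+F@np.array([30-110*np.cos(a),-110*np.sin(a),38]); print(a,t,T[:,2].round(2),j5(p,k-155*T[:,2],T))
E
```

```text
[-561.78223946  956.12791057  212.88988804 -127.53561514] [-1.13686838e-13  5.08038056e-12 -1.93267624e-12 -2.44426701e-12]
[0.058 0.484 1.901 0.308] [-0.01635553  0.48407116  1.90139669 -0.44579739  0.28336083 -1.36353255]
pin 32 [0.108 0.514 1.756 0.413]
pin 60 [0.116 0.487 1.712 0.48 ]
pin 100 [0.128 0.451 1.642 0.583]
0.433 0 [ 0.48 -0.12 -0.87] [0.054 0.487 1.944 0.254]
0.433 0.1 [ 0.4  -0.14 -0.91] [0.055 0.488 1.932 0.357]
0.433 0.2 [ 0.3  -0.16 -0.94] [0.056 0.489 1.921 0.462]
0.433 0.3 [ 0.21 -0.18 -0.96] [0.056 0.491 1.911 0.568]
0 0 [ 0.48 -0.12 -0.87] [0.133 0.497 1.94  0.282]
0 0.1 [ 0.4  -0.1  -0.91] [0.132 0.497 1.928 0.353]
0 0.2 [ 0.31 -0.08 -0.95] [0.13  0.498 1.917 0.439]
0 0.3 [ 0.22 -0.05 -0.98] [0.128 0.499 1.907 0.532]
```

```bash
cat >> h.py <<'E'
def fkres(p,J,pos,Rz):
    H,L1,L2,d,e=p; W=np.asarray(pos)-d*np.asarray(Rz); a=J[1]+J[2]; c,s=np.cos(J[0]),np.sin(J[0])
    return [c*W[0]+s*W[1]-L1*np.sin(J[1])-L2*np.sin(a), c*W[1]-s*W[0]-e, W[2]-H-L1*np.cos(J[1])-L2*np.cos(a)]
def j5(p,pos,R):
    H,L1,L2,d,e=p; W=np.asarray(pos)-d*R[:,2]; r=np.sqrt(W[0]**2+W[1]**2-e*e);z=W[2]-H
    az=np.arctan2(W[1],W[0])-np.arctan2(e,r)
    D=np.hypot(r,z); j3=np.arccos((D*D-L1*L1-L2*L2)/(2*L1*L2))
    j2=np.arctan2(r,z)-np.arctan2(L2*np.sin(j3),L1+L2*np.cos(j3)); a=j2+j3
    f=[np.sin(a)*np.cos(az),np.sin(a)*np.sin(az),np.cos(a)]
    return np.array([az,j2,j3,np.arccos(np.dot(f,R[:,2]))]).round(3)
E
python3 - <<'E'
from h import *
s=sense();R=toolR(s)
S=[([1.032,.3427,1.525],[200.86,484.91,404.0],[0,0,-1]),(s["joint_positions"],s["position"],R[:,2])]
f=lambda p:np.ravel([fkres(p,*x) for x in S])
r=least_squares(f,[200,450,400,100,76]);p=r.x;print(p,r.fun.round(2));np.save("p.npy",p)
print(j5(p,s["position"],R),s["joint_positions"])
v=np.load("v.npy");F=frame(v[2]);O=np.array([v[0],v[1],100]);B=np.c_[-F[:,0],F[:,1],-F[:,2]]
for h in(32,60,100): print("pin",h,j5(p,O+F@[-35,0,h]-155*B[:,2],B))
for a in (.433,0):
  for t in (0,.1,.2,.3):
    T=B@Ro.from_rotvec([0,0,-a]).as_matrix()@Ro.from_rotvec([0,t,0]).as_matrix()
    k=O+F@np.array([30-110*np.cos(a),-110*np.sin(a),38]); print(a,t,T[:,2].round(2),j5(p,k-155*T[:,2],T))
    if t==.2: go(k,T)
E
```

```text
[112.50635705 522.36856846 355.74026579  91.74647741  73.48815242] [ 3.57  2.92 -4.68 -2.   -2.92  4.68]
[-0.022  0.474  1.903  0.29 ] [-0.01635553  0.48407116  1.90139669 -0.44579739  0.28336083 -1.36353255]
pin 32 [0.042 0.528 1.782 0.355]
pin 60 [0.049 0.478 1.789 0.397]
pin 100 [0.061 0.408 1.791 0.463]
0.433 0 [ 0.48 -0.12 -0.87] [-0.031  0.477  1.934  0.242]
0.433 0.1 [ 0.4  -0.14 -0.91] [-0.019  0.494  1.859  0.397]
0.433 0.2 [ 0.3  -0.16 -0.94] [-0.009  0.517  1.783  0.549]
tcp tgt [551.9  53.7 243.5] off [-0.0212 -0.0005  0.0077] rot [-0.0024  0.1862 -0.0082]
0.433 0.3 [ 0.21 -0.18 -0.96] [-1.000e-03  5.460e-01  1.706e+00  6.980e-01]
0 0 [ 0.48 -0.12 -0.87] [0.066 0.499 1.91  0.277]
0 0.1 [ 0.4  -0.1  -0.91] [0.053 0.511 1.841 0.401]
0 0.2 [ 0.31 -0.08 -0.95] [0.04  0.529 1.77  0.538]
tcp tgt [553.9  87.5 239.9] off [-0.0282  0.0328  0.0075] rot [-0.0486  0.184   0.423 ]
0 0.3 [ 0.22 -0.05 -0.98] [0.028 0.553 1.698 0.678]
```

send_rows:
  offset:
    - [-0.021,0.0,0.008]
    - [-0.021,0.0,0.008]
    - [-0.021,0.0,0.008]
    - [-0.021,0.0,0.008]
    - [-0.021,0.0,0.008]
    - [-0.021,0.0,0.008]
    - [-0.021,0.0,0.008]
    - [-0.021,0.0,0.008]
    - [-0.021,0.0,0.008]
  rotation:
    - [-0.002,0.186,-0.008]
    - [-0.002,0.186,-0.008]
    - [-0.002,0.186,-0.008]
    - [-0.002,0.186,-0.008]
    - [-0.002,0.186,-0.008]
    - [-0.002,0.186,-0.008]
    - [-0.002,0.186,-0.008]
    - [-0.002,0.186,-0.008]
    - [-0.002,0.186,-0.008]
  fingers: [0,0,0,200,255,255,255,255,255]
  force: 20

```text
time: 3.7
position: [552.0, 53.9, 242.6]
eef_rot: [0.147, -0.08, 0.981, -0.095]
ft_force: [-2.2, -0.5, 2.2]
grip_width: 15.4
```

```bash
cat > st.py <<'E'
from h import *
s=sense();v=np.load("v.npy");F=frame(v[2]);O=np.array([v[0],v[1],100]);R=toolR(s)
B=np.c_[-F[:,0],F[:,1],-F[:,2]]
print(s["time"],s["joint_positions"].round(3),"F",s["ft_force"].round(1),"M",s["wrist_torque"].round(2),"w",round(s["grip_width"],1))
print("grasp in plate",((s["position"]+155*R[:,2]-O)@F).round(1),"rot vs plate",Ro.from_matrix(B.T@R).as_rotvec().round(3))
E
python3 - <<'E'
from st import *
for a in (.28,.14,0.0):
    T=B@Ro.from_rotvec([0,0,-a]).as_matrix()@Ro.from_rotvec([0,.2,0]).as_matrix()
    go(O+F@np.array([30-110*np.cos(a),-110*np.sin(a),38]),T)
E
```

```text
3.7 [ 1.000e-03  5.290e-01  1.764e+00 -3.130e-01  5.590e-01 -1.492e+00] F [-2.2 -0.5  2.2] M [ 0.05  0.31 -0.04] w 15.4
grasp in plate [-70.3 -46.   37.2] rot vs plate [ 0.044  0.197 -0.431]
tcp tgt [551.1  65.6 241.4] off [-0.001   0.0117 -0.0011] rot [-0.0309 -0.0004  0.1497]
tcp tgt [551.8  76.6 240.3] off [-0.0034  0.0225 -0.0015] rot [-0.0587 -0.0004  0.2869]
tcp tgt [553.9  87.5 239.9] off [-0.0072  0.0328 -0.0023] rot [-8.660e-02 -3.000e-04  4.241e-01]
```

send_rows:
  offset:
    - [-0.0005,0.006,-0.0005]
    - [-0.001,0.0117,-0.001]
    - [-0.002,0.017,-0.0013]
    - [-0.0034,0.0225,-0.0015]
    - [-0.005,0.0277,-0.002]
    - [-0.0072,0.0328,-0.0023]
    - [-0.0072,0.0328,-0.0023]
    - [-0.0072,0.0328,-0.0023]
  rotation:
    - [-0.015,0,0.075]
    - [-0.031,0,0.15]
    - [-0.045,0,0.218]
    - [-0.059,0,0.287]
    - [-0.073,0,0.356]
    - [-0.087,0,0.424]
    - [-0.087,0,0.424]
    - [-0.087,0,0.424]
  fingers: [255,255,255,255,255,255,255,255]

```text
time: 4.7
position: [554.0, 87.3, 239.2]
eef_rot: [0.159, 0.121, 0.98, -0.02]
ft_force: [4.7, -0.5, -9.1]
grip_width: 15.4
```

Run:
```python
from st import *
import pickle
pickle.dump((camera_info("wrist"),s),open("w3.pkl","wb"))
cv2.imwrite("pics/w3.png",get_image("wrist")[:,:,::-1])
```

```text
4.7 [ 0.042  0.539  1.752 -0.175  0.547 -1.147] F [ 4.7 -0.5 -9.1] M [ 0.09 -0.19  0.02] w 15.4
grasp in plate [-80.3  -0.1  37.3] rot vs plate [-0.     0.201 -0.001]
```

View pics/w3.png

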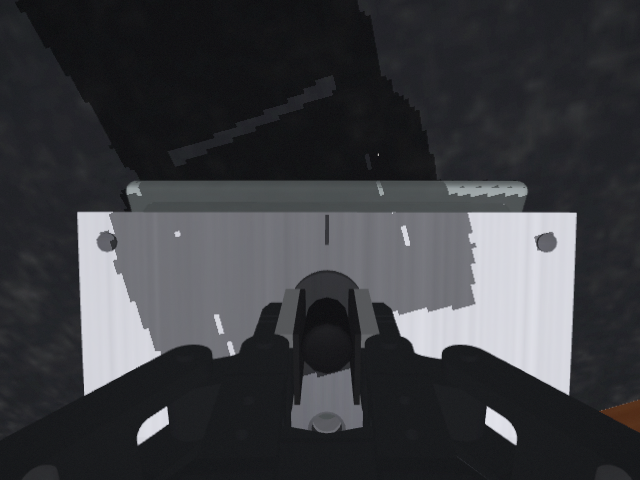

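send_rows:
  offset:
    - [0,0,0]
    - [0,0,0]
    - [0,0,0]
    - [0,0,-0.04]
    - [0,0,-0.1]
    - [-0.02,0,-0.12]
    - [-0.02,0,-0.12]
    - [-0.02,0,-0.12]
  rotation:
    - [0,0,0]
    - [0,0,0]
    - [0,0,0]
    - [0,0,0]
    - [0,0,0]
    - [0,-0.1,0]
    - [0,-0.1,0]
    - [0,-0.1,0]
  fingers: [120,0,0,0,0,0,0,0]

```text
time: 5.75
position: [534.8, 92.0, 358.9]
eef_rot: [0.207, 0.12, 0.971, -0.026]
ft_force: [0.2, -0.2, -0.7]
grip_width: 85.7
```

Run:
```python
from st import *
import pickle
c=camera_info("wrist");pickle.dump((c,s),open("w4.pkl","wb"))
im=get_image("wrist")[:,:,::-1];cv2.imwrite("pics/w4.png",im)
hc=proj(c,O+F@[-35,0,9])[0];print("armhole pred",hc,"pivot pred",proj(c,O+F@[30,0,9]),"knobtop",proj(c,O+F@[-80,0,49]),"mark",proj(c,O+F@[-120,0,0]))
x,y=hc.astype(int);cr=im[max(0,y-60):y+60,x-80:x+80];cv2.imwrite("pics/w4b.png",np.vstack([im[:,:][40:480,60:580],]))
cv2.imwrite("pics/w4c.png",cv2.resize(cr,None,fx=5,fy=5,interpolation=2));print("crop origin",x-80,max(0,y-60))
```

```text
5.75 [ 0.061  0.338  1.704 -0.192  0.707 -1.141] F [ 0.2 -0.2 -0.7] M [ 0.06  0.2  -0.04] w 85.7
grasp in plate [-22.8  -0.3 148.6] rot vs plate [ 0.     0.104 -0.   ]
armhole pred [327.21091582 234.49757835] pivot pred [[327.17038258 332.20567459]] knobtop [[327.31451735 160.84303931]] mark [[327.2513157   97.80128206]]
crop origin 247 174
```

View pics/w4c.png

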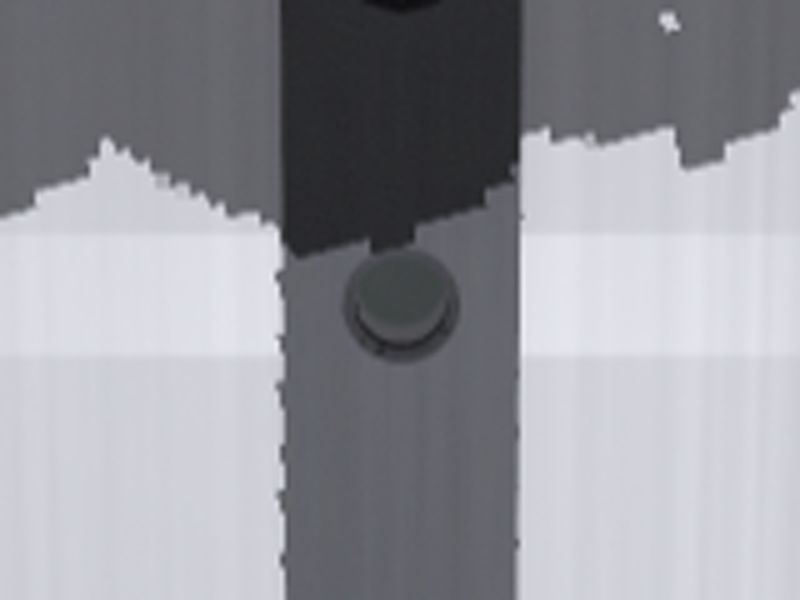

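Run:
```python
from st import *
D=B@Ro.from_rotvec([0,np.pi/6,0]).as_matrix();print(D.round(3))
go([490,-300,185],D); print(j5(np.load("p.npy"),[490,-300,340],D))
```

```text
5.8 [ 0.061  0.339  1.704 -0.192  0.707 -1.141] F [ 0.2  0.6 -0.9] M [0.03 0.22 0.03] w 85.1
grasp in plate [-23.   -0.3 148.2] rot vs plate [ 0.     0.104 -0.   ]
[[-0.97   0.245  0.   ]
 [ 0.245  0.97  -0.   ]
 [-0.     0.    -1.   ]]
tcp tgt [ 490. -300.  340.] off [-0.0403 -0.3911  0.0384] rot [-5.000e-04  4.192e-01  2.000e-04]
[-0.678  0.486  1.498  1.158]
```

send_rows:
  offset:
    - [-0.04,-0.391,0.0]
    - [-0.04,-0.391,0.0]
    - [-0.04,-0.391,0.038]
    - [-0.04,-0.391,0.038]
    - [-0.04,-0.391,0.038]
    - [-0.04,-0.391,0.038]
    - [-0.04,-0.391,0.038]
    - [-0.04,-0.391,0.038]
    - [-0.04,-0.391,0.038]
    - [-0.04,-0.391,0.038]
  rotation:
    - [0,0.419,0]
    - [0,0.419,0]
    - [0,0.419,0]
    - [0,0.419,0]
    - [0,0.419,0]
    - [0,0.419,0]
    - [0,0.419,0]
    - [0,0.419,0]
    - [0,0.419,0]
    - [0,0.419,0]
  fingers: [0,0,0,0,0,0,0,0,0,0]

```text
time: 7.05
position: [490.7, -298.2, 341.7]
eef_rot: [0.002, 0.122, 0.993, 0.0]
ft_force: [0.1, -0.4, 0.7]
grip_width: 85.2
```

Run:
```python
from st import *
import pickle
c=camera_info("wrist");pickle.dump((c,s),open("w5.pkl","wb"))
im=get_image("wrist")[:,:,::-1];cv2.imwrite("pics/w5.png",im);print(s["position"])
```

```text
7.05 [-0.68   0.485  1.48   0.003  1.173 -2.007] F [ 0.1 -0.4  0.7] M [-0.01 -0.01  0.03] w 85.2
grasp in plate [ -46.6 -389.2  127. ] rot vs plate [-0.001  0.52  -0.002]
[ 490.74619786 -298.15808601  341.66914049]
```

View pics/w5.png

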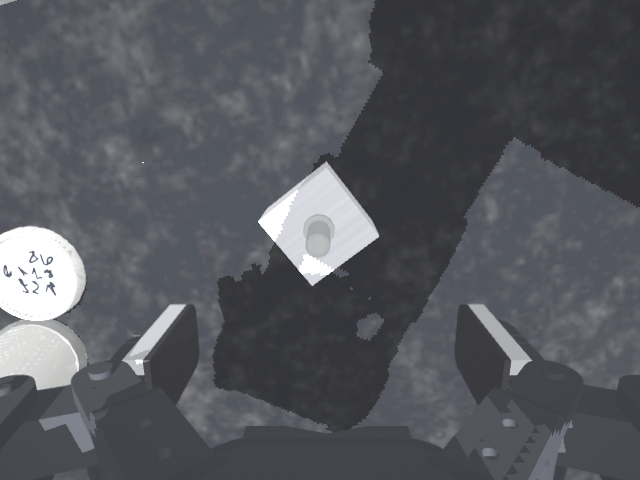

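Run:
```python
from st import *
import pickle
c,_=pickle.load(open("w5.pkl","rb"))
Z=[0,0,1]
a=onplane(c,(317.5,246),[0,0,86],Z);b=onplane(c,(318.5,229.5),[0,0,50],Z)
q=np.mean([onplane(c,x,[0,0,45],Z) for x in((327,163),(379,237),(313,285),(259,221))],0)
print(a,b,q); P=(a+b+q)/3
D=B@Ro.from_rotvec([0,np.pi/6,0]).as_matrix()
go([P[0],P[1],100],D);go([P[0],P[1],69],D)
```

```text
7.1 [-6.800e-01  4.850e-01  1.480e+00  2.000e-03  1.173e+00 -2.007e+00] F [-0.8  0.5 -0. ] M [ 0.04 -0.04  0.06] w 85.6
grasp in plate [ -46.4 -389.4  127.1] rot vs plate [-0.001  0.519 -0.002]
[ 489.25700355 -302.78524218   86.        ] [ 488.86168496 -302.77731516   50.        ] [ 489.0317419  -302.24718196   45.        ]
tcp tgt [ 489.1 -302.6  255. ] off [ 0.001  -0.0046  0.0868] rot [0.0005 0.0043 0.0023]
tcp tgt [ 489.1 -302.6  224. ] off [ 0.0011 -0.0046  0.1178] rot [0.0005 0.0043 0.0023]
```

send_rows:
  offset:
    - [0.001,-0.0046,0.06]
    - [0.001,-0.0046,0.09]
    - [0.001,-0.0046,0.118]
    - [0.001,-0.0046,0.118]
    - [0.001,-0.0046,0.118]
    - [0.001,-0.0046,0.118]
    - [0.001,-0.0046,0.118]
    - [0.001,-0.0046,0.118]
    - [0.001,-0.0046,0.118]
    - [0.001,-0.0046,0.118]
  rotation:
    - [0,0.004,0.002]
    - [0,0.004,0.002]
    - [0,0.004,0.002]
    - [0,0.004,0.002]
    - [0,0.004,0.002]
    - [0,0.004,0.002]
    - [0,0.004,0.002]
    - [0,0.004,0.002]
    - [0,0.004,0.002]
    - [0,0.004,0.002]
  fingers: [0,0,0,0,200,255,255,255,255,255]
  force: 60

```text
time: 8.35
position: [488.8, -304.1, 224.2]
eef_rot: [0.0, 0.124, 0.992, 0.0]
ft_force: [-0.7, 1.2, 6.8]
grip_width: 12.4
```

Run:
```python
from st import *
print(s["position"], s["position"]+155*R[:,2])
```

```text
8.35 [-6.900e-01  6.290e-01  1.597e+00  1.000e-03  9.150e-01 -2.012e+00] F [-0.7  1.2  6.8] M [0.26 0.11 0.01] w 12.4
grasp in plate [-106.1 -395.6   25.7] rot vs plate [0.    0.523 0.002]
[ 488.82219857 -304.11617502  224.1890093 ] [ 488.96907904 -304.13326373   69.18907983]
```

send_rows:
  offset:
    - [0,0,-0.02]
    - [0,0,-0.06]
    - [0,0,-0.11]
    - [0,0,-0.11]
    - [0,0,-0.11]
    - [0,0,-0.11]
  rotation:
    - [0,0,0]
    - [0,0,0]
    - [0,0,0]
    - [0,0,0]
    - [0,0,0]
    - [0,0,0]
  fingers: [255,255,255,255,255,255]

```text
time: 9.1
position: [488.4, -303.9, 331.8]
eef_rot: [-0.001, 0.124, 0.992, 0.001]
ft_force: [0.1, -0.1, -0.7]
grip_width: 12.3
```

Run:
```python
from st import *
go(O+F@[-35,0,130],B); print(s["position"],j5(np.load("p.npy"),O+F@[-35,0,32]-155*B[:,2],B))
```

```text
9.1 [-0.69   0.498  1.488  0.     1.159 -2.012] F [ 0.1 -0.1 -0.7] M [-0.    0.    0.04] w 12.3
grasp in plate [ -53.2 -395.2  119.4] rot vs plate [-0.001  0.526  0.002]
tcp tgt [519.7  96.1 329.3] off [0.0682 0.3954 0.0034] rot [ 0.0013 -0.5265 -0.0023]
[ 488.35122909 -303.90764697  331.79139354] [0.042 0.528 1.782 0.355]
```

send_rows:
  offset:
    - [0.068,0.395,0.003]
    - [0.068,0.395,0.003]
    - [0.068,0.395,0.003]
    - [0.068,0.395,0.003]
    - [0.068,0.395,0.003]
    - [0.068,0.395,0.003]
    - [0.068,0.395,0.003]
    - [0.068,0.395,0.003]
    - [0.068,0.395,0.003]
    - [0.068,0.395,0.003]
    - [0.068,0.395,0.003]
  rotation:
    - [0.001,-0.526,-0.002]
    - [0.001,-0.526,-0.002]
    - [0.001,-0.526,-0.002]
    - [0.001,-0.526,-0.002]
    - [0.001,-0.526,-0.002]
    - [0.001,-0.526,-0.002]
    - [0.001,-0.526,-0.002]
    - [0.001,-0.526,-0.002]
    - [0.001,-0.526,-0.002]
    - [0.001,-0.526,-0.002]
    - [0.001,-0.526,-0.002]
  fingers: [255,255,255,255,255,255,255,255,255,255,255]

```text
time: 10.48
position: [520.1, 94.4, 330.6]
eef_rot: [0.258, 0.12, 0.958, -0.033]
ft_force: [-0.4, -1.0, -0.4]
grip_width: 12.4
```

Run:
```python
from st import *
import pickle
c=camera_info("wrist");pickle.dump((c,s),open("w6.pkl","wb"))
im=get_image("wrist")[:,:,::-1];cv2.imwrite("pics/w6.png",im)
print("armhole",proj(c,O+F@[-35,0,9]),"tip",proj(c,s["position"]+219*R[:,2]),"collar",proj(c,s["position"]+179*R[:,2]))
for h in (100,74,60,31): go(O+F@[-35,0,h],B)
```

```text
10.475 [ 0.078  0.339  1.817 -0.34   0.508 -0.987] F [-0.4 -1.  -0.4] M [ 0.02  0.38 -0.04] w 12.4
grasp in plate [-33.3  -1.8 130.7] rot vs plate [ 0.002 -0.002  0.001]
armhole [[330.18928236 235.14110774]] tip [[326.72668717 270.30781264]] collar [[326.72433693 305.39895437]]
tcp tgt [534.2  92.4 303.3] off [0.0014 0.0014 0.0308] rot [-0.0017  0.0025 -0.0008]
tcp tgt [546.8  89.2 280.8] off [0.0015 0.0014 0.0568] rot [-0.0017  0.0025 -0.0008]
tcp tgt [553.6  87.5 268.7] off [0.0015 0.0015 0.0708] rot [-0.0017  0.0025 -0.0008]
tcp tgt [567.7  84.  243.6] off [0.0016 0.0015 0.0998] rot [-0.0017  0.0025 -0.0008]
```

View pics/w6.png

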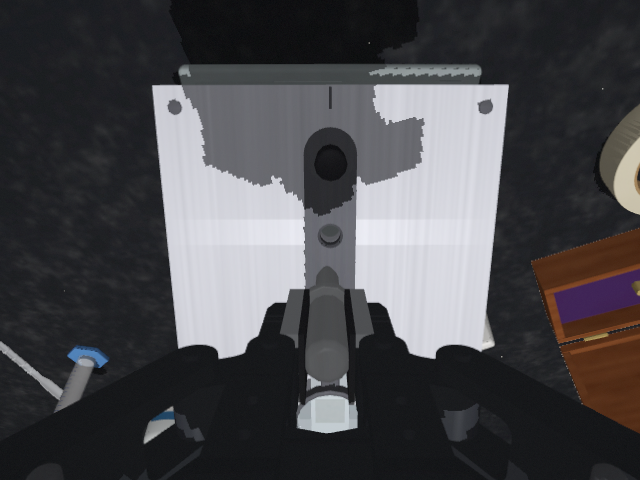

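send_rows:
  offset:
    - [0.0015,0.0014,0.03]
    - [0.0015,0.0014,0.051]
    - [0.0015,0.0014,0.051]
    - [0.0015,0.0014,0.051]
    - [0.0015,0.0014,0.051]
    - [0.0015,0.0014,0.051]
  rotation:
    - [-0.002,0.002,-0.001]
    - [-0.002,0.002,-0.001]
    - [-0.002,0.002,-0.001]
    - [-0.002,0.002,-0.001]
    - [-0.002,0.002,-0.001]
    - [-0.002,0.002,-0.001]
  fingers: [255,255,255,255,255,255]

```text
time: 11.28
position: [543.9, 90.9, 286.6]
eef_rot: [0.258, 0.118, 0.958, -0.031]
ft_force: [0.4, 0.1, -0.9]
grip_width: 12.5
```

Run:
```python
from st import *
c=camera_info("wrist")
im=get_image("wrist")[:,:,::-1]
h=proj(c,O+F@[-35,0,9])[0];print(h,"tip",proj(c,s["position"]+218*R[:,2]))
x,y=h.astype(int);cv2.imwrite("pics/w7.png",cv2.resize(im[y-50:y+60,x-70:x+70],None,fx=5,fy=5,interpolation=2));print(x-70,y-50)
go(O+F@[-35,0,60],B);go(O+F@[-35,0,31],B)
```

```text
11.275 [ 0.066  0.438  1.808 -0.386  0.419 -0.944] F [ 0.4  0.1 -0.9] M [0.07 0.28 0.02] w 12.5
grasp in plate [-34.7   1.1  80.6] rot vs plate [-0.001 -0.002 -0.001]
[324.21066521 264.23969232] tip [[326.78537676 271.00063858]]
254 214
tcp tgt [553.6  87.5 268.7] off [-0.     -0.0009  0.0205] rot [0.0013 0.0015 0.0014]
tcp tgt [567.7  84.  243.6] off [ 0.     -0.0009  0.0495] rot [0.0013 0.0015 0.0014]
```

View pics/w7.png

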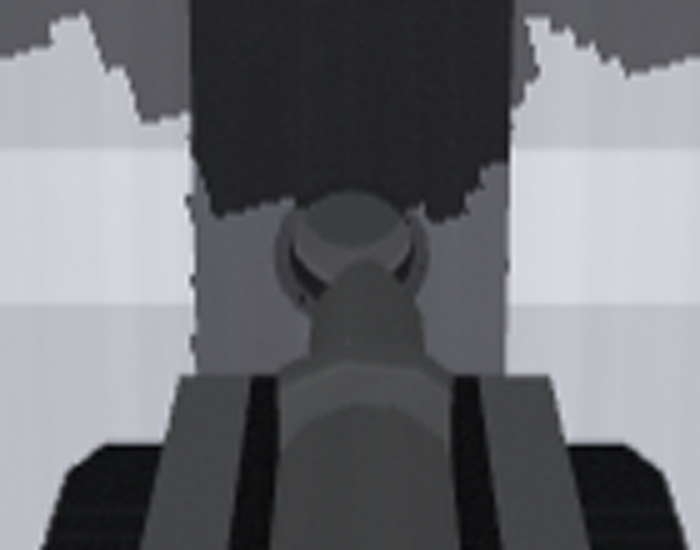

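send_rows:
  offset:
    - [0,-0.0012,0.0]
    - [0,-0.0012,0.005]
    - [0,-0.0012,0.01]
    - [0,-0.0012,0.014]
    - [0,-0.0012,0.018]
    - [0,-0.0012,0.018]
  rotation:
    - [0.001,0.001,0.001]
    - [0.001,0.001,0.001]
    - [0.001,0.001,0.001]
    - [0.001,0.001,0.001]
    - [0.001,0.001,0.001]
    - [0.001,0.001,0.001]
  fingers: [255,255,255,255,255,255]

```text
time: 12.08
position: [552.5, 87.4, 269.8]
eef_rot: [0.256, 0.119, 0.959, -0.032]
ft_force: [0.6, 0.3, -1.0]
grip_width: 12.3
```

Run:
```python
from st import *
print("F in plate",F.T@s["ft_force"]);go(O+F@[-35,0,45],B);go(O+F@[-35,0,31],B)
```

```text
12.075 [ 0.058  0.475  1.803 -0.405  0.39  -0.928] F [ 0.6  0.3 -1. ] M [ 0.09  0.29 -0.02] w 12.3
grasp in plate [-35.6  -0.4  61.5] rot vs plate [ 0.     0.001 -0.   ]
F in plate [-0.04088171  0.43279925 -1.08387365]
tcp tgt [560.9  85.7 255.7] off [-0.0004  0.0004  0.0165] rot [-0.0002 -0.0011  0.0005]
tcp tgt [567.7  84.  243.6] off [-0.0004  0.0004  0.0305] rot [-0.0002 -0.0011  0.0005]
```

No contact force, tip is inside the arm's hole. Continue slowly.

send_rows:
  offset:
    - [-0.0004,0.0003,0.004]
    - [-0.0004,0.0003,0.008]
    - [-0.0004,0.0003,0.012]
    - [-0.0004,0.0003,0.016]
    - [-0.0004,0.0003,0.02]
    - [-0.0004,0.0003,0.024]
    - [-0.0004,0.0003,0.024]
  rotation:
    - [0,0,0]
    - [0,0,0]
    - [0,0,0]
    - [0,0,0]
    - [0,0,0]
    - [0,0,0]
    - [0,0,0]
  fingers: [255,255,255,255,255,255,255]

```text
time: 12.95
position: [564.5, 84.7, 249.3]
eef_rot: [0.256, 0.119, 0.959, -0.032]
ft_force: [-0.9, -0.9, 0.3]
grip_width: 12.0
```

Run:
```python
from st import *
print("F in plate",F.T@s["ft_force"]);go(O+F@[-35,0,31],B)
```

```text
12.95 [ 0.051  0.523  1.79  -0.434  0.356 -0.901] F [-0.9 -0.9  0.3] M [ 0.    0.33 -0.  ] w 12.0
grasp in plate [-35.1  -0.1  37.6] rot vs plate [ 0.     0.001 -0.   ]
F in plate [-0.4007862  -1.10637458  0.56133702]
tcp tgt [567.7  84.  243.6] off [0.     0.0001 0.0066] rot [-0.0002 -0.0009  0.0004]
```

send_rows:
  offset:
    - [0,0,0.002]
    - [0,0,0.004]
    - [0,0,0.0045]
    - [0,0,0.0045]
  rotation:
    - [0,0,0]
    - [0,0,0]
    - [0,0,0]
    - [0,0,0]
  fingers: [255,255,255,255]

```text
time: 13.45
position: [566.6, 84.2, 245.8]
eef_rot: [0.257, 0.119, 0.959, -0.032]
ft_force: [-0.5, -0.1, 0.1]
grip_width: 12.7
```

send_rows:
  offset:
    - [0,0,0.0005]
    - [0,0,0.001]
    - [0,0,0.001]
  rotation:
    - [0,0,0]
    - [0,0,0]
    - [0,0,0]
  fingers: [255,255,255]

```text
time: 13.82
position: [566.7, 84.2, 245.6]
eef_rot: [0.257, 0.119, 0.959, -0.032]
ft_force: [-8.4, 0.3, 7.6]
grip_width: 12.5
```

Run:
```python
from st import *
print("F in plate",F.T@s["ft_force"])
```

```text
13.825 [ 0.05   0.532  1.787 -0.441  0.35  -0.895] F [-8.4  0.3  7.6] M [-0.03  0.75 -0.06] w 12.5
grasp in plate [-34.9  -0.   33.3] rot vs plate [ 0.     0.    -0.001]
F in plate [-3.30945245 -1.74699058 10.67628669]
```

send_rows:
  offset:
    - [0,0,0.0007]
    - [0,0,0.0007]
  rotation:
    - [0,0,0]
    - [0,0,0]
  fingers: [255,255]

```text
time: 14.08
position: [566.7, 84.2, 245.6]
eef_rot: [0.257, 0.119, 0.959, -0.032]
ft_force: [-13.0, 2.0, 14.5]
grip_width: 12.3
```

Run:
```python
from st import *
print("F in plate",F.T@s["ft_force"])
```

```text
14.075 [ 0.05   0.532  1.787 -0.442  0.35  -0.894] F [-13.    2.   14.5] M [-0.07  0.95 -0.12] w 12.3
grasp in plate [-34.9  -0.   33.3] rot vs plate [ 0.    -0.    -0.001]
F in plate [-4.03871686 -1.23131776 19.12906114]
```

Firmly seated (19 N, no further travel). Back off the preload slightly, open, retreat along the normal.

send_rows:
  offset:
    - [0,0,-0.0014]
    - [0,0,-0.0014]
    - [0,0,-0.0014]
    - [0,0,-0.0014]
    - [0,0,-0.0014]
    - [0,0,-0.0014]
    - [0,0,-0.04]
    - [0,0,-0.09]
    - [0,0,-0.13]
    - [0,0,-0.13]
    - [0,0,-0.13]
  rotation:
    - [0,0,0]
    - [0,0,0]
    - [0,0,0]
    - [0,0,0]
    - [0,0,0]
    - [0,0,0]
    - [0,0,0]
    - [0,0,0]
    - [0,0,0]
    - [0,0,0]
    - [0,0,0]
  fingers: [255,150,0,0,0,0,0,0,0,0,0]

```text
time: 15.45
position: [504.4, 99.8, 356.4]
eef_rot: [0.256, 0.119, 0.959, -0.032]
ft_force: [0.2, 0.3, -0.8]
grip_width: 85.3
```

Run:
```python
from st import *
c=camera_info("wrist");im=get_image("wrist")[:,:,::-1]
t=get_image("scene")[:,:,::-1]
print("collar",proj(c,O+F@[-35,0,14])[0],"head top pred",proj(c,O+F@[-35,0,50])[0])
cv2.imwrite("pics/w8.png",np.hstack([im[40:440,120:520],cv2.resize(t[150:290,220:360],(400,400),interpolation=2)]))
```

```text
15.45 [ 0.092  0.282  1.816 -0.314  0.568 -1.008] F [ 0.2  0.3 -0.8] M [0.11 0.23 0.03] w 85.3
grasp in plate [-35.2  -0.2 161.3] rot vs plate [ 0.     0.001 -0.001]
collar [327.03803871 228.86531651] head top pred [327.06792478 243.61074314]
```

View pics/w8.png

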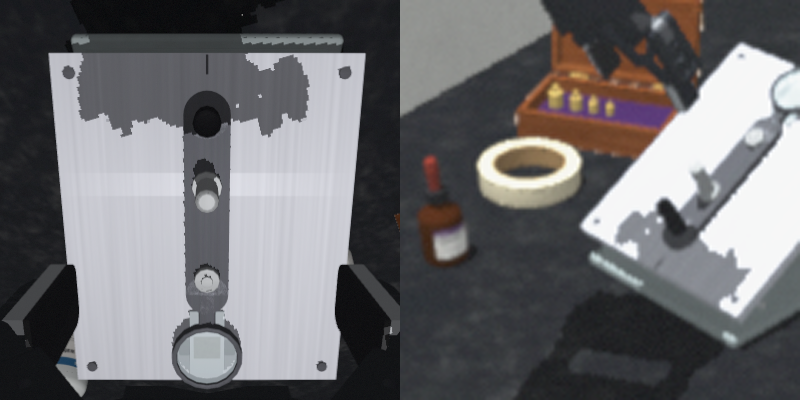

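```bash
python3 -c "
from workcell import *
print(close_job())"
```

```text
the job is handed in; nothing more can be done
None
```

I swung the arm back to the middle, took the pin out of its block, pushed it through both holes and let go. The job was handed in at about 15.5 s of the 51 s allowed.

- **Swing arm:** I gripped the knob and swung it from about 0.43 rad to 0. A close-up then showed the arm's hole over the plate's hole, within about half a pixel of the predicted spot.
- **Pin:** It went in with no noticeable side force. The collar stopped at about 9 mm above the plate, which is the arm's upper surface. A push of about 19 N moved it no further, so it is fully home.
- **Last picture:** With the gripper open and well clear, the pin's head was within 2 pixels of the home prediction. The arm was still centred on the index mark.
- **Bystanders:** The bottle and tape looked undisturbed in that picture. The test piece was not in it, so I did not check it again, but no move went near it.

Two things did not go as first planned:
- **Wrist limit:** The first reach to the knob stopped about 10 mm short because wrist joint 5 was at its limit. I gripped the knob with the tool tilted 0.2 rad (11 degrees) away from the plate's normal instead.
- **Camera disagreement:** The top and wrist cameras differed by about 4 mm on the stand's sideways position. I used the wrist camera, and the fit agreed with it.

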